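# Put the tea caddy away in the drawer

### The job

Put the flat, oblong tea caddy away in the wide compartment of the open drawer: it is too tall to stand in there, so it must end up lying on a broad face. Then slide the drawer fully shut without slamming or ramming it (its unit is not fixed and may run back on its board, which is fine), and leave everything else on the counter where it is.

Things in the scene. Friction and masses are not known exactly. Their poses are not given: they have to be found in the camera images.
- caddy: Tea caddy: closed oblong steel tin with a paper band, 70 (its x) x 40 (its y) x 110 (its z) mm, about 0.2 kg, at first standing upright on the counter. Origin at the centre of its underside, z towards its lid. It stands among a round steel canister and a round glass jar.
- caddy_mid (a point): The middle of the caddy's volume, 55 mm above its underside.
- unit: Low pale-wood drawer unit, 200 deep (x) x 270 wide (y) x 82 mm high, one drawer in its front. Origin: centre of its underside, 18 mm above the counter; +x from front to back; drawer opens to -x. It rests on a board and is not fixed: about 3 N runs it back (+x) an unknown 5 to 50 mm to its stop. Its front opening is 58 mm high above the drawer's floor, under a 12 mm top board.
- drawer (a joint): How far the drawer is open, m: 0 fully shut, 0.15 fully open. Its stiff runners need about 6 N, more than the unit needs to slide, so a push on the drawer usually moves the unit first.
- handle (a point): Middle of the drawer's steel bar handle: level bar 10 mm thick, 130 mm long along y, 35 mm in front of the drawer's front, 63 mm above the counter. Axes as the unit's; moves with the drawer. The front is 15 mm thick, 268 mm wide, its top edge 85 mm above the counter.
- bay (a point): Centre of the floor of the drawer's wide compartment, 30 mm above the counter; axes as the unit's; moves with the drawer. Inside 180 (x) x 175 (y) mm, walls 43 mm high; the handle is 140 mm to -x. A narrow compartment with spoons lies beyond a 5 mm partition at +y. The open drawer's rear part is under the unit's top.
- canister: Bystander: round steel canister, 74 mm diameter, 70 mm high. Origin: centre of its underside.
- jar: Bystander: round glass jar, 56 mm diameter, 75 mm high. Origin: centre of its underside.
- bowl: Bystander: white bowl, 120 mm diameter, 50 mm high. Origin: centre of its underside.
- mill: Bystander: dark wooden pepper mill, 54 mm diameter, 162 mm high. Origin: centre of its underside.
- mug: Bystander: white mug, 80 mm diameter, 90 mm high. Origin: centre of its underside.
- spatula: Bystander: spatula lying flat, 280 mm long. Origin near its middle, x along its length towards the blade.

How it is judged:
On the way:
1. the caddy lies on a broad face on the floor of the wide compartment, let go, while the drawer is still open (angle between caddy's own z axis and vertical between 1.4 and 1.74 rad and x of caddy_mid in the frame of bay between -0.058 and 0.058 m and y of caddy_mid in the frame of bay between -0.056 and 0.056 m and z of caddy_mid in the frame of bay between 0.012 and 0.03 m and value of joint drawer above 0.06 m and contact force between the fingers and caddy below 0.2 N and linear speed of caddy below 0.05 m/s), for 0.2 s.
At the end, for the whole second after the job is handed in: The drawer is shut to within 4 mm, and the caddy lies at rest on a broad face (its long axis within 10 degrees of level) on the floor of the wide compartment. The unit may be anywhere on its board (angle between caddy's own z axis and vertical between 1.4 and 1.74 rad and x of caddy_mid in the frame of bay between -0.058 and 0.058 m and y of caddy_mid in the frame of bay between -0.056 and 0.056 m and z of caddy_mid in the frame of bay between 0.012 and 0.03 m and value of joint drawer below 0.004 m and linear speed of caddy below 0.02 m/s); the robot touches nothing.
It fails at once if the drawer slammed: closing faster than 0.5 m/s (velocity of joint drawer below -0.5 m/s).
It fails at once if the drawer or unit rammed: robot pressing on it with more than 60 N (contact force between any of the arm, the fingers and unit above 60 N).
It fails at once if another thing on the counter moved by more than 30 mm (distance of any of canister, jar, bowl, mill, mug, spatula from where it was at the start of the episode above 0.03 m).
It also fails if it takes over 54 s, if anything falls off the work surface, if the arm or the gripper's body presses on something with over 40 N, if the wrist force passes 120 N, or if a joint passes its speed limit or range.

### The arm

A 6-joint arm with a two-finger parallel gripper is mounted at the origin on the work surface. World frame = base frame: x ahead of the robot, y to its left, z up, the work surface at z = 0. Lengths are in m, angles in rad, forces in N, time in s.
With the tool pointing down it reaches from about 0.35 to 0.8 m from the base axis. Payload 7.3 kg.
Tool frame: the origin (TCP) lies at the very end of the fingers, on their centre line; the grasp point (between the pads) lies 19 mm behind it; z points along the fingers, y is the direction in which the jaws open and shut (so a half turn about z gives the same grasp; the last joint's range is limited). The gripper opens to 85 mm and grips with 20 to 120 N. Pads are 22 mm wide; open, the fingers measure 114 mm over their backs; the gripper's body (76 mm by 85 mm) begins 54 mm behind the grasp point. The pads swing forward as they close: fully open they stand 13 mm farther back than shut.
Start: joints at [-1.285, 0.342, 1.524, -0, 1.275, -0.146], TCP at [0.22, -0.477, 0.231] pointing down, gripper open.
Joint ranges: [-2.53, 2.53], [-0.77, 2.02], [0.04, 2.7], [-1, 4.14], [0.28, 2.66], [-3.11, 3.11]. Speed limits (rad/s): [2.57, 2.57, 3.14, 3.14, 3.14, 3.14].

### API

Orientations are given as a unit quaternion [x, y, z, w].
In Python, from workcell import readout, cams, close_job gives the robot as it stands.
- The arm moves only by the tool jog_arm, never from a script. Its argument "commands" is a list of rows, each a list of 5 numbers: the shift along the tool's x, y, z in mm, then the turn about the tool's z in degrees, then the finger opening in mm, from 0 to 85.4. In form: [[dx, dy, dz, twist, hand], ...]. A call has 1 to 20 rows; each row shifts and turns the pose as measured when the row begins, along the tool's axes as they then stand; what a row does not reach is not made up. A row lasts 1/10 s, in which the tool goes at most 50 mm and 8.59 degrees, less where a joint would pass 70% of its speed; a pose out of reach is approached as far as the arm can. A call is refused whole if a number of a shift passes 50 or a number of a turn 8.59, either way. A call with a gripper value outside its range is refused whole. The fingers move at their own pace and stop on an object; "force" is the grip in N (left out, the last holds). Time passes only in rows, so rows that do not move let the fingers close. It gives the time, the measured TCP pose, the force and the opening at its end, in the units of the state.
- readout.observe(): the state, without advancing time (a new reading comes with each control period).
- cams.grab_frame(name): name is "side" or "top" or "wrist"; returns the picture (420x560x3 uint8, red, green, blue); there is no depth.
- cams.camera_model(name): a dict with "vertical_fov" (degrees; the focal length in pixels is half the picture's height over the tangent of half this angle, whatever the lens; pixels are square), "cx", "cy" (the principal point, pixels), "k1" (the pictures are not rectified: a ray, as slopes to the right and down, at radius r is drawn at 1 + k1 r^2 times it, then the intrinsics apply), "R" (3x3) and "t" (3): a world point X has camera coordinates R X + t. Camera axes: x right, y down, z forward; pixel columns grow to the right and rows downward; lengths in m; the calibration is good to about 2 mm. A picture is of the moment at which its call begins: read the wrist's pose just before it. camera_model takes no time and is no camera call; for the wrist camera it gives the pose at the moment of the call.
- close_job(): hands the job in, once; it reports no verdict.
The state is a dict: "t": time; "q": joint angles; "qd": joint speeds; "tau": joint torques, N m; "tcp_pos": TCP position; "ee_rot": TCP orientation; "contact_force": force on the tool from outside, world axes, zero at the start; "moment": the same for the moment, N m; "finger_gap": finger opening in m.
Only numpy, scipy, OpenCV 4.12 (cv2) and the standard library are available. Lean on these libraries where they do the work, as an engineer would, in place of code of your own. Each camera call takes 0.05 s, during which the arm holds its last target. There are 200 camera calls.

## Working session

There is one attempt and no reset: what is moved stays moved. The work goes in short steps, Python scripts to look and compute and a tool call to move; the robot and the scene stay as the last step left them, time stands still between calls to the robot, and variables do not carry over. Pictures are saved under pics/ and viewed, about 8 in all and at most 12, crops included, and the job is handed in when it is done.

Besides the shell and the picture viewer there is one more tool, called as name(argument=value, ...) on one line, values as JSON. jog_arm: Moves the arm, as the interface text tells. Its arguments: {"type":"object","properties":{"commands":{"type":"array"},"force":{"type":"number"}},"required":["commands"]}

```bash
mkdir -p pics; python3 - <<'E'
from workcell import readout, cams
import cv2, numpy as np, json
print(readout.observe())
for n in ["top","side"]:
    m=cams.camera_model(n); print(n,m)
    cv2.imwrite(f"pics/{n}0.png",cams.grab_frame(n)[:,:,::-1])
E
```

```text
{'t': 0.0, 'q': array([-1.28499092e+00,  3.42692646e-01,  1.52498262e+00,  4.82090268e-05,
        1.27537758e+00, -1.46014421e-01]), 'qd': array([ 0.00184562, -0.00057563, -0.00169053, -0.00042131,  0.00177549,
       -0.00013645]), 'tau': array([ 1.18847125e-03, -4.33678758e+01, -2.46007937e+01, -1.85841882e-04,
        7.90793099e-03, -3.36518269e-06]), 'tcp_pos': array([ 0.21964465, -0.47643087,  0.23065356]), 'ee_rot': array([ 9.76783109e-01,  2.14229375e-01, -2.79901207e-05, -7.29925351e-04]), 'contact_force': array([ 0.84739162, -0.01039718,  0.88877377]), 'moment': array([ 0.00167248, -0.00674446, -0.01894034]), 'finger_gap': 0.08559424177154311}
top {'vertical_fov': 45.14047204898489, 'cx': 283.5225389114237, 'cy': 216.7069236843838, 'k1': -0.05857025992681068, 'R': array([[-0.01042871, -0.99992172, -0.00691296],
       [-0.98178762,  0.01155059, -0.18963028],
       [ 0.18969529,  0.00480945, -0.98183123]]), 't': array([0.07907225, 0.57376916, 1.27893717])}
side {'vertical_fov': 44.21651654543856, 'cx': 280.1732719264555, 'cy': 204.39866896711226, 'k1': -0.06625460982679186, 'R': array([[-0.96759024, -0.25222789, -0.01225666],
       [-0.16405194,  0.66474848, -0.72883223],
       [ 0.19197941, -0.70320022, -0.68458261]]), 't': array([0.56344986, 0.11639112, 1.32483912])}
```

View pics/top0.png

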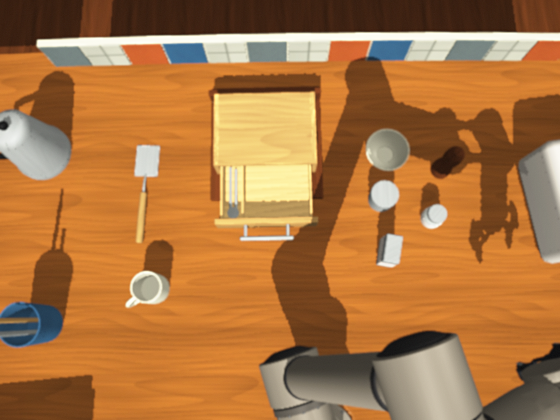

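View pics/side0.png

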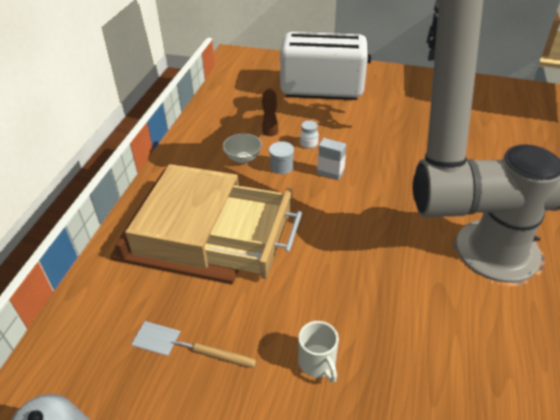

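Top view: caddy at about (390,250), canister (384,195), jar (433,215), handle bar (240–293,239). Next I'll enlarge the relevant crops.

```bash
cat > h.py <<'E'
import numpy as np, cv2
from workcell import readout, cams
def KD(m):
    f=210/np.tan(np.radians(m["vertical_fov"]/2))
    return np.array([[f,0,m["cx"]],[0,f,m["cy"]],[0,0,1.]]),np.array([m["k1"],0,0,0.])
def ray(m,px):
    K,D=KD(m); u=cv2.undistortPoints(np.array(px,float).reshape(-1,1,2),K,D).reshape(-1,2)
    d=np.c_[u,np.ones(len(u))]@m["R"]; return -m["R"].T@m["t"],d
def plane(m,px,z):
    c,d=ray(m,px); return c+d*((z-c[2])/d[:,2])[:,None]
def proj(m,X):
    K,D=KD(m); r,_=cv2.Rodrigues(np.array(m["R"])); return cv2.projectPoints(np.array(X,float).reshape(-1,1,3),r,np.array(m["t"]),K,D)[0].reshape(-1,2)
E
python3 - <<'E'
import cv2,numpy as np
t=cv2.imread("pics/top0.png"); s=cv2.imread("pics/side0.png")
a=cv2.resize(t[80:250,200:330],None,fx=3.5,fy=3.5,interpolation=cv2.INTER_CUBIC)
b=cv2.resize(t[225:275,365:415],(300,300),interpolation=cv2.INTER_CUBIC)
c=cv2.resize(s[130:185,305:360],(295,295),interpolation=cv2.INTER_CUBIC)
o=np.zeros((600,800,3),np.uint8); o[:a.shape[0],:a.shape[1]]=a; o[:300,460:760]=b; o[302:597,460:755]=c
cv2.imwrite("pics/c1.png",o)
E
```

```text
(no output)
```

View pics/c1.png

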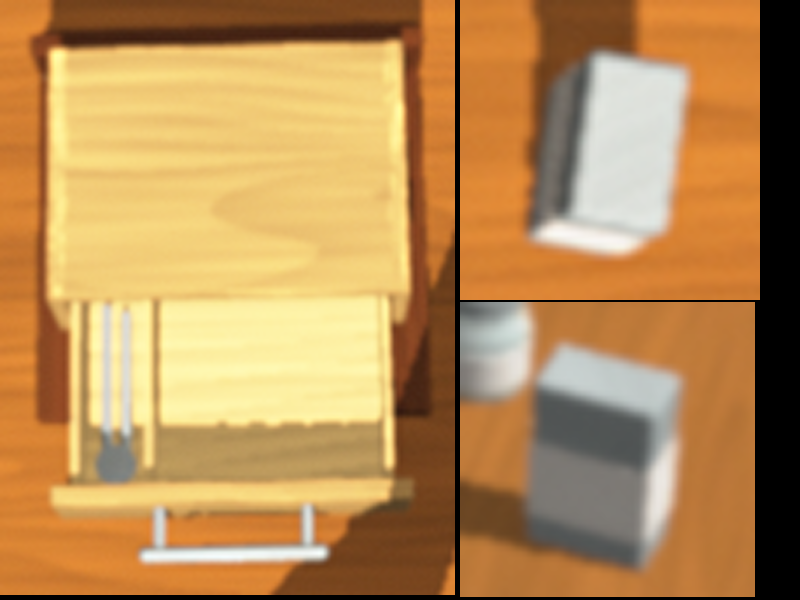

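```bash
python3 - <<'E'
from h import *
m=cams.camera_model("top")
A=lambda p:(np.array(p)+.5)/3.5-.5+[200,80]
B=lambda p:(np.array(p)-[460,0]+.5)/6-.5+[365,225]
np.set_printoptions(precision=4,suppress=True)
u=plane(m,A([(47,44),(403,40),(408,297),(48,300)]),.1); print("unit top",u, np.linalg.norm(u-np.roll(u,1,0),axis=1))
print("front top outer",plane(m,A([(52,489),(413,484)]),.085))
h=plane(m,A([(140,555),(328,551)]),.063); print("handle",h,h.mean(0),np.linalg.norm(h[1]-h[0]))
c=plane(m,B([(595,50),(690,68),(668,235),(575,215)]),.11); print("caddy",c,c.mean(0),np.linalg.norm(c-np.roll(c,1,0),axis=1))
s=cams.camera_model("side")
C=lambda p:(np.array(p)-[460,302]+.5)/(295/55)-.5+[305,130]
c2=plane(s,C([(562,345),(681,378),(655,420),(537,382)]),.11); print("caddy side",c2,c2.mean(0),np.linalg.norm(c2-np.roll(c2,1,0),axis=1))
for p,r in (((384,187),.07),((432,208),.075)): print(plane(m,[p],r))
E
```

```text
unit top [[ 0.9097  0.2587  0.1   ]
 [ 0.909  -0.0152  0.1   ]
 [ 0.7034 -0.0141  0.1   ]
 [ 0.7045  0.2541  0.1   ]] [0.2053 0.2739 0.2056 0.2681]
front top outer [[ 0.564   0.2509  0.085 ]
 [ 0.5646 -0.0154  0.085 ]]
handle [[0.5174 0.1876 0.063 ]
 [0.5188 0.0476 0.063 ]] [0.5181 0.1176 0.063 ] 0.14001608955202444
caddy [[ 0.5194 -0.1878  0.11  ]
 [ 0.5113 -0.2274  0.11  ]
 [ 0.4413 -0.2145  0.11  ]
 [ 0.4502 -0.1761  0.11  ]] [ 0.4805 -0.2015  0.11  ] [0.0702 0.0404 0.0711 0.0394]
caddy side [[ 0.508  -0.2217  0.11  ]
 [ 0.4405 -0.2074  0.11  ]
 [ 0.4478 -0.1677  0.11  ]
 [ 0.5145 -0.1856  0.11  ]] [ 0.4777 -0.1956  0.11  ] [0.0367 0.069  0.0404 0.0691]
[[ 0.6486 -0.1938  0.07  ]]
[[ 0.5894 -0.3162  0.075 ]]
```

```bash
cat >> h.py <<'E'
def yaw():
    from scipy.spatial.transform import Rotation as R
    x=R.from_quat(readout.observe()["ee_rot"]).as_matrix(); return x
def todo(target,yawdeg):
    o=readout.observe(); M=yaw(); d=(np.array(target)-o["tcp_pos"])*1000
    y=np.degrees(np.arctan2(M[1,0],M[0,0]))
    print("t %.2f tcp %s yaw %.1f gap %.4f F %s"%(o["t"],o["tcp_pos"].round(4),y,o["finger_gap"],o["contact_force"].round(1)))
    print("world shift",d.round(1),"tool shift",(M.T@d).round(1),"twist",round(y-yawdeg,1))
E
python3 - <<'E'
from h import *
m=cams.camera_model("top")
A=lambda p:(np.array(p)+.5)/3.5-.5+[200,80]
print(plane(m,A([(158,400),(383,400)]),.03),plane(m,A([(150,470),(386,470)]),.073))
E
```

```text
[[0.64375988 0.17744185 0.03      ]
 [0.64163605 0.00281475 0.03      ]] [[0.57981174 0.17960142 0.073     ]
 [0.57773372 0.0037051  0.073     ]]
```

jog_arm(commands=[[0,0,0,8.5,85],[0,0,0,8.5,85],[0,0,0,8.5,85],[0,0,0,8.5,85],[0,0,0,2,85],[0,0,0,0,85]], force=40)

```text
t: 0.7
tcp_pos: [0.2192, -0.4749, 0.2281]
ee_rot: [0.994, -0.106, -0.001, -0.003]
contact_force: [1.0, -0.1, 0.0]
finger_gap: 0.085
```

```bash
python3 -c "
from h import *
todo([.479,-.199,.23],-11)"
```

```text
t 0.70 tcp [ 0.2192 -0.4749  0.2281] yaw -12.2 gap 0.0850 F [ 1.  -0.1  0. ]
world shift [259.8 275.9   1.9] tool shift [ 195.7 -324.6   -0.5] twist -1.2
```

jog_arm(commands=[[20,-33,0,0,85],[20,-33,0,0,85],[20,-33,0,0,85],[20,-33,0,0,85],[20,-33,0,0,85],[20,-33,0,0,85],[20,-33,0,0,85],[20,-33,0,0,85],[20,-33,0,0,85],[15,-27,0,0,85],[0,0,0,0,85]])

```text
t: 1.8
tcp_pos: [0.4849, -0.1877, 0.2267]
ee_rot: [0.995, -0.101, -0.003, -0.005]
contact_force: [-0.7, -0.7, -0.7]
finger_gap: 0.0851
```

```bash
python3 -c "
from h import *
todo([.479,-.199,.23],-11)
m=cams.camera_model('wrist'); cv2.imwrite('pics/w1.png',cams.grab_frame('wrist')[:,:,::-1])
M=yaw(); np.savez('w1',**m)
print(proj(m,[[.5194,-.1878,.11],[.5113,-.2274,.11],[.4413,-.2145,.11],[.4502,-.1761,.11]]))"
```

```text
t 1.80 tcp [ 0.4849 -0.1877  0.2267] yaw -11.5 gap 0.0851 F [-0.7 -0.7 -0.7]
world shift [ -5.9 -11.3   3.3] tool shift [-3.5 12.3 -3.4] twist -0.5
[[265.84804667 161.34632733]
 [316.32327509 161.4673668 ]
 [314.83022235 244.06192035]
 [269.12963537 242.82844696]]
```

View pics/w1.png

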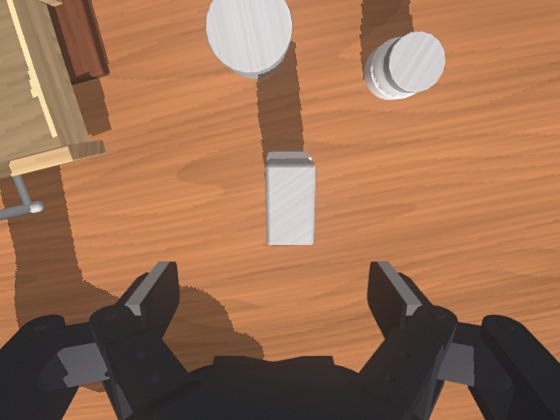

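The wrist view shows the caddy lid with corners near (267,165), (315,164), (314,244) and (267,244), aligned with the tool. The canister and jar are well clear.

```bash
python3 -c "
from h import *
m=dict(np.load('w1.npz'))
im=cv2.imread('pics/w1.png'); g=im[140:260,245:335]
hsv=cv2.cvtColor(g,cv2.COLOR_BGR2HSV); mk=((hsv[...,1]<60)&(hsv[...,2]>165)).astype(np.uint8)
c=max(cv2.findContours(mk,0,2)[0],key=cv2.contourArea); p=cv2.boxPoints(cv2.minAreaRect(c))+[245,140]; print(p)
for q in (p,[(267,165),(315,164),(314,244),(267,244)]):
  X=plane(m,q,.11); print(X.mean(0),np.linalg.norm(X-np.roll(X,1,0),axis=1),np.degrees(np.arctan2(*(X[1]-X[2])[1::-1])),np.degrees(np.arctan2(*(X[1]-X[0])[1::-1])))
todo(X.mean(0),-11)"
```

```text
[[267. 166.]
 [315. 166.]
 [315. 244.]
 [267. 244.]]
[ 0.47857041 -0.20060464  0.11      ] [0.06749145 0.03858056 0.06750053 0.04139005] -9.464637068075142 -101.42070700570655
[ 0.47920861 -0.20050172  0.11      ] [0.06829892 0.03853125 0.06909002 0.04052711] -10.182495760550019 -100.22277932612278
t 1.85 tcp [ 0.4839 -0.1889  0.2266] yaw -11.6 gap 0.0853 F [-0.4 -0.5  0. ]
world shift [  -4.7  -11.6 -116.6] tool shift [ -1.5  13.3 116.5] twist -0.6
```

jog_arm(commands=[[-2,13,0,-1,85],[0,0,30,0,85],[0,0,30,0,85],[0,0,28,0,85],[0,0,0,0,85]])

```text
t: 2.35
tcp_pos: [0.476, -0.2051, 0.1366]
ee_rot: [0.996, -0.091, -0.003, -0.003]
contact_force: [-0.5, -0.9, -0.0]
finger_gap: 0.0849
```

```bash
python3 -c "
from h import *
todo([.479,-.2005,.078],-10.5)"
```

```text
t 2.35 tcp [ 0.476  -0.2051  0.1366] yaw -10.4 gap 0.0849 F [-0.5 -0.9 -0. ]
world shift [  3.    4.6 -58.6] tool shift [ 2.5 -4.7 58.6] twist 0.1
```

jog_arm(commands=[[2,-4,0,0,85],[0,0,25,0,85],[0,0,25,0,85],[0,0,7,0,85],[0,0,0,0,85],[0,0,0,0,40],[0,0,0,0,20],[0,0,0,0,20],[0,0,0,0,20],[0,0,0,0,20],[0,0,0,0,20]], force=40)

```text
t: 3.45
tcp_pos: [0.4834, -0.2063, 0.0898]
ee_rot: [0.996, -0.092, 0.005, 0.001]
contact_force: [-1.3, 0.4, -3.0]
finger_gap: 0.0393
```

```bash
python3 -c "
from h import *
todo([.625,.033,.22],0)"
```

```text
t 3.45 tcp [ 0.4834 -0.2063  0.0898] yaw -10.5 gap 0.0393 F [-1.3  0.4 -3. ]
world shift [141.6 239.3 130.2] tool shift [  96.8 -261.  -129.5] twist -10.5
```

The gap matches 40 mm, but the grip is only 20 mm deep. I'll reopen and regrasp lower.

jog_arm(commands=[[0,0,0,0,75],[0,0,0,0,75],[0,0,0,0,75],[0,0,15,0,75],[0,0,8,0,75],[0,0,0,0,75]])

```text
t: 4.05
tcp_pos: [0.4846, -0.2071, 0.0671]
ee_rot: [0.996, -0.092, 0.006, 0.001]
contact_force: [-0.7, 0.6, 0.1]
finger_gap: 0.0749
```

```bash
python3 -c "
from h import *
todo([.48,-.203,.068],-10.5)"
```

```text
t 4.05 tcp [ 0.4846 -0.2071  0.0671] yaw -10.5 gap 0.0749 F [-0.7  0.6  0.1]
world shift [-4.6  4.1  0.9] tool shift [-5.3 -3.1 -1. ] twist -0.0
```

jog_arm(commands=[[-4,-1,0,0,75],[0,0,0,0,30],[0,0,0,0,20],[0,0,0,0,20],[0,0,0,0,20],[0,0,0,0,20]], force=40)

```text
t: 4.65
tcp_pos: [0.4808, -0.2052, 0.068]
ee_rot: [0.996, -0.092, 0.006, 0.002]
contact_force: [-0.5, 0.1, -1.8]
finger_gap: 0.0398
```

jog_arm(commands=[[0,0,-10,0,20],[0,0,-30,0,20],[0,0,-30,0,20],[0,0,-30,0,20],[0,0,-30,0,20],[0,0,-15,0,20],[0,0,0,0,20]])

```text
t: 5.35
tcp_pos: [0.4775, -0.204, 0.2206]
ee_rot: [0.996, -0.092, 0.005, 0.001]
contact_force: [0.7, 0.5, -3.5]
finger_gap: 0.0399
```

```bash
python3 -c "
from h import *
todo([.625,.033,.22],0)"
```

```text
t 5.35 tcp [ 0.4775 -0.204   0.2206] yaw -10.5 gap 0.0399 F [ 0.7  0.5 -3.5]
world shift [147.5 237.   -0.6] tool shift [ 101.8 -259.9    1.3] twist -10.5
```

jog_arm(commands=[[0,0,0,-5.3,20],[0,0,0,-5.2,20],[0,0,0,0,20],[14,-24,0,0,20],[14,-24,0,0,20],[14,-24,0,0,20],[14,-24,0,0,20],[14,-24,0,0,20],[14,-24,0,0,20],[14,-24,0,0,20],[14,-24,0,0,20],[14,-20,0,0,20],[8,-8,0,0,20],[0,0,0,0,20]])

```text
t: 6.75
tcp_pos: [0.6118, 0.0243, 0.2089]
ee_rot: [1.0, -0.013, -0.005, -0.001]
contact_force: [0.0, -0.3, -4.0]
finger_gap: 0.0394
```

```bash
python3 -c "
from h import *
todo([.622,.033,.1],0)
cv2.imwrite('pics/w2.png',cams.grab_frame('side')[:,:,::-1])
i=cv2.imread('pics/w2.png')[90:290,100:370]; cv2.imwrite('pics/w2c.png',cv2.resize(i,None,fx=2.8,fy=2.8))"
```

```text
t 6.75 tcp [0.6118 0.0243 0.2089] yaw -1.4 gap 0.0394 F [ 0.  -0.3 -4. ]
world shift [  10.2    8.7 -108.9] tool shift [ 11.1  -8.8 108.8] twist -1.4
```

View pics/w2c.png

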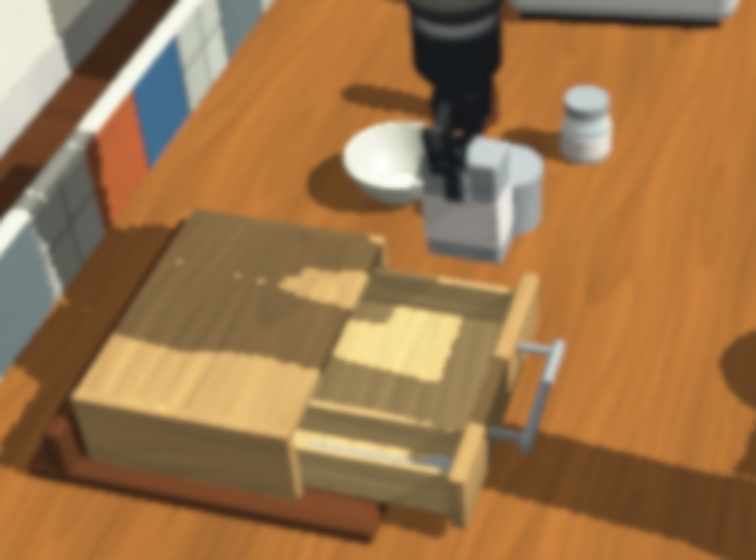

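```bash
python3 -c "
from h import *
s=cams.camera_model('side')
A=lambda p:(np.array(p)+.5)/2.8-.5+[100,90]
print('caddy bottom +y edge',plane(s,A([(426,248),(500,261)]),.141))
print('caddy top +y edge',plane(s,A([(471,148),(509,157)]),.251))
print('front inner top',plane(s,A([(510,290),(300,405)]),.085))
print('unit top front',plane(s,A([(382,240),(300,432)]),.1), 'handle',plane(s,A([(557,345),(526,445)]),.063))
"
```

```text
caddy bottom +y edge [[0.64580142 0.03797401 0.141     ]
 [0.57530146 0.03942361 0.141     ]]
caddy top +y edge [[0.60381482 0.02343109 0.251     ]
 [0.56857767 0.02822085 0.251     ]]
front inner top [[0.57279676 0.01514652 0.085     ]
 [0.71314721 0.20399528 0.085     ]]
unit top front [[ 0.70673326 -0.00916109  0.1       ]
 [ 0.6955098   0.24650509  0.1       ]] handle [[0.51772464 0.05493768 0.063     ]
 [0.5155318  0.18240821 0.063     ]]
```

jog_arm(commands=[[9,-7,0,-1.4,20],[8,-7,0,0,20],[0,0,0,0,20]])

```text
t: 7.1
tcp_pos: [0.6288, 0.0356, 0.2085]
ee_rot: [1.0, -0.002, -0.006, -0.0]
contact_force: [-0.3, -0.1, -3.8]
finger_gap: 0.0396
```

```bash
python3 -c "
from h import *
todo([.629,.038,.1],0)"
```

```text
t 7.10 tcp [0.6288 0.0356 0.2085] yaw -0.2 gap 0.0396 F [-0.3 -0.1 -3.8]
world shift [   0.2    2.4 -108.5] tool shift [  1.6  -2.3 108.5] twist -0.2
```

jog_arm(commands=[[1,-2,25,0,20],[0,0,25,0,20],[0,0,25,0,20],[0,0,15,0,20],[0,0,0,0,20],[0,0,0,0,20]])

```text
t: 7.7
tcp_pos: [0.6301, 0.035, 0.1177]
ee_rot: [1.0, -0.003, -0.004, 0.0]
contact_force: [-0.1, -0.5, -1.8]
finger_gap: 0.0396
```

```bash
python3 -c "
from h import *
todo([.629,.038,.1],0)"
```

```text
t 7.70 tcp [0.6301 0.035  0.1177] yaw -0.4 gap 0.0396 F [-0.1 -0.5 -1.8]
world shift [ -1.1   3.  -17.7] tool shift [-1.  -3.  17.7] twist -0.4
```

jog_arm(commands=[[0,-3,8,0,20],[0,0,5,0,20],[0,0,3,0,20],[0,0,0,0,20]])

```text
t: 8.1
tcp_pos: [0.6316, 0.0379, 0.1036]
ee_rot: [1.0, -0.004, -0.002, 0.0]
contact_force: [0.2, 0.0, -3.1]
finger_gap: 0.0392
```

```bash
python3 -c "
from h import *
todo([.629,.038,.1],0)"
```

```text
t 8.10 tcp [0.6316 0.0379 0.1036] yaw -0.4 gap 0.0392 F [ 0.2  0.  -3.1]
world shift [-2.6  0.1 -3.6] tool shift [-2.5 -0.   3.6] twist -0.4
```

jog_arm(commands=[[0,0,3,0,20],[0,0,2,0,20],[0,0,0,0,20]])

```text
t: 8.4
tcp_pos: [0.6319, 0.0379, 0.0988]
ee_rot: [1.0, -0.003, -0.001, 0.001]
contact_force: [0.2, -1.0, -3.0]
finger_gap: 0.0393
```

```bash
python3 -c "
from h import *
todo([.629,.038,.098],0)
cv2.imwrite('pics/w3.png',cams.grab_frame('side')[:,:,::-1])
i=cv2.imread('pics/w3.png')[90:290,100:370]; cv2.imwrite('pics/w3c.png',cv2.resize(i,None,fx=2.8,fy=2.8))"
```

```text
t 8.40 tcp [0.6319 0.0379 0.0988] yaw -0.4 gap 0.0393 F [ 0.2 -1.  -3. ]
world shift [-2.9  0.1 -0.8] tool shift [-2.9 -0.   0.8] twist -0.4
```

View pics/w3c.png

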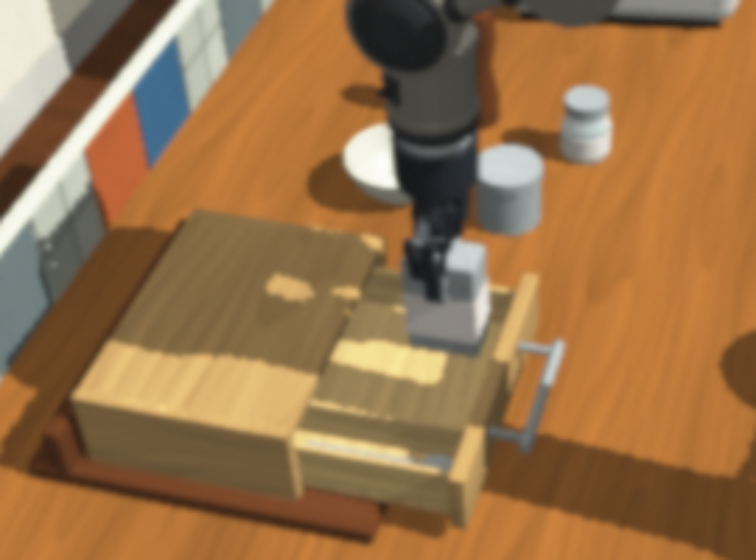

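The caddy is upright in the open bay, bottom edge at crop (410,338)–(485,352) and clear of the front. Next: touch down, release and raise.

jog_arm(commands=[[0,0,2,0,20],[0,0,2,0,20],[0,0,0,0,20]])

```text
t: 8.75
tcp_pos: [0.6339, 0.038, 0.099]
ee_rot: [1.0, -0.003, 0.002, 0.001]
contact_force: [-0.6, 0.0, -3.0]
finger_gap: 0.0398
```

jog_arm(commands=[[0,0,0,0,45],[0,0,0,0,55],[0,0,0,0,70],[0,0,0,0,70],[0,0,-20,0,70],[0,0,-30,0,70],[0,0,-30,0,70],[0,0,0,0,0]])

```text
t: 9.55
tcp_pos: [0.6337, 0.038, 0.1812]
ee_rot: [1.0, -0.003, 0.002, 0.001]
contact_force: [0.2, -0.4, -0.0]
finger_gap: 0.0572
```

```bash
python3 -c "
from h import *
todo([.629,-.022,.175],0)"
```

```text
t 9.55 tcp [0.6337 0.038  0.1812] yaw -0.4 gap 0.0572 F [ 0.2 -0.4 -0. ]
world shift [ -4.7 -60.   -6.2] tool shift [-4.3 60.   6.3] twist -0.4
```

jog_arm(commands=[[0,30,0,0,0],[0,32,0,0,0],[0,0,0,0,0],[0,0,0,0,0],[0,0,0,0,0]])

```text
t: 10.05
tcp_pos: [0.6327, -0.0245, 0.1796]
ee_rot: [1.0, -0.003, 0.001, 0.0]
contact_force: [0.2, -0.4, 0.1]
finger_gap: 0.0001
```

jog_arm(commands=[[0,0,25,0,0],[0,0,25,0,0],[0,0,5,0,0],[0,0,0,0,0]])

```text
t: 10.45
tcp_pos: [0.6332, -0.021, 0.1232]
ee_rot: [1.0, -0.001, 0.001, -0.0]
contact_force: [0.3, 0.6, 1.2]
finger_gap: -0.0002
```

```bash
python3 -c "
from h import *
todo([.630,-.022,.122],0)
cv2.imwrite('pics/t4.png',cams.grab_frame('side')[:,:,::-1])
i=cv2.imread('pics/t4.png')[90:290,100:370]; cv2.imwrite('pics/t4c.png',cv2.resize(i,None,fx=2.8,fy=2.8))"
```

```text
t 10.45 tcp [ 0.6332 -0.021   0.1232] yaw -0.1 gap -0.0002 F [0.3 0.6 1.2]
world shift [-3.2 -1.  -1.2] tool shift [-3.2  1.   1.2] twist -0.1
```

View pics/t4c.png

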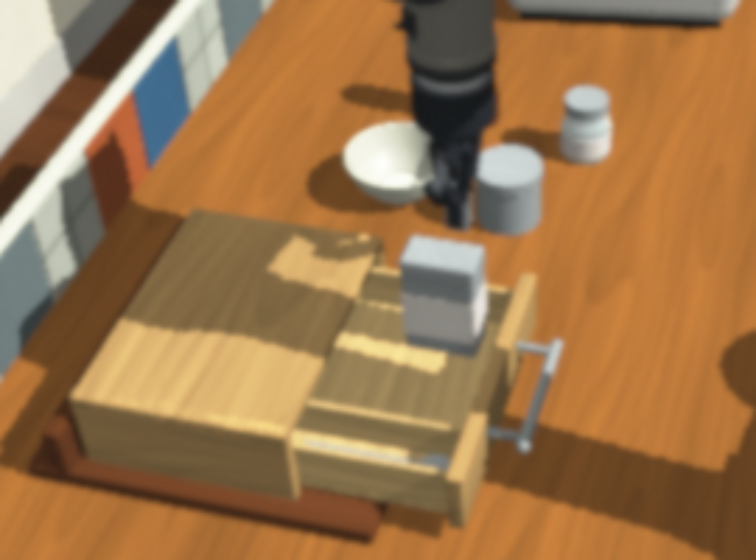

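The caddy stands free at crop (445,295), with the shut fingers behind it on the −y side. I'll push the top slowly toward +y.

jog_arm(commands=[[-1,-5,0,0,0],[-1,-5,0,0,0],[0,-5,0,0,0],[0,-5,0,0,0],[0,-5,0,0,0],[0,-5,0,0,0],[0,-5,0,0,0],[0,-5,0,0,0],[0,-5,0,0,0]])

```text
t: 11.4
tcp_pos: [0.6333, 0.028, 0.1283]
ee_rot: [1.0, -0.001, 0.005, 0.0]
contact_force: [0.1, -0.4, -0.6]
finger_gap: -0.0001
```

```bash
python3 -c "
from h import *
todo([.630,.04,.122],0)
cv2.imwrite('pics/t5.png',cams.grab_frame('side')[:,:,::-1])
i=cv2.imread('pics/t5.png')[90:290,100:370]; cv2.imwrite('pics/t5c.png',cv2.resize(i,None,fx=2.8,fy=2.8))"
```

```text
t 11.40 tcp [0.6333 0.028  0.1283] yaw -0.1 gap -0.0001 F [ 0.1 -0.4 -0.6]
world shift [-3.3 12.  -6.3] tool shift [ -3.4 -12.    6.2] twist -0.1
```

View pics/t5c.png

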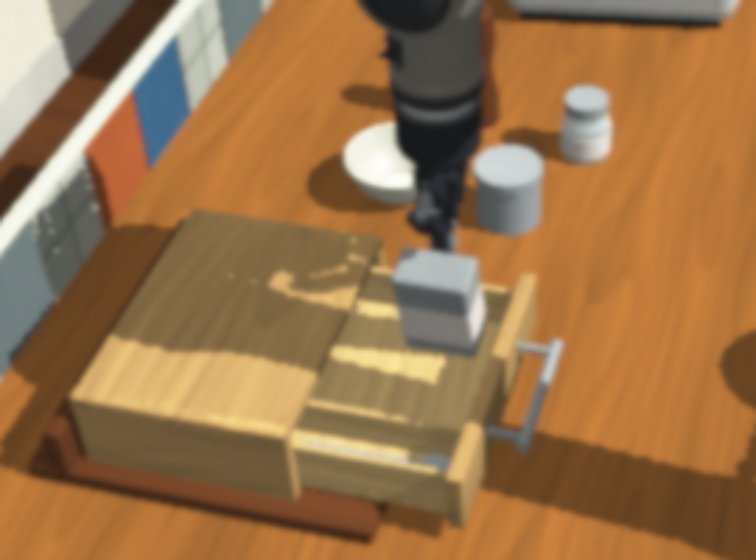

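It is tilting about its bottom edge, which has not slid (still at crop y≈350). I'll keep pushing.

jog_arm(commands=[[0,-5,2,0,0],[0,-5,2,0,0],[0,-5,1,0,0],[0,-5,1,0,0],[0,-5,1,0,0],[0,-5,0,0,0],[0,0,0,0,0],[0,0,0,0,0]])

```text
t: 12.25
tcp_pos: [0.6329, 0.0623, 0.1199]
ee_rot: [1.0, -0.0, 0.005, 0.0]
contact_force: [-0.6, 0.5, -0.3]
finger_gap: -0.0001
```

```bash
python3 -c "
from h import *
todo([.630,.06,.122],0)
cv2.imwrite('pics/t6.png',cams.grab_frame('side')[:,:,::-1])
i=cv2.imread('pics/t6.png')[90:290,100:370]; cv2.imwrite('pics/t6c.png',cv2.resize(i,None,fx=2.8,fy=2.8))"
```

```text
t 12.25 tcp [0.6329 0.0623 0.1199] yaw -0.0 gap -0.0001 F [-0.6  0.5 -0.3]
world shift [-2.9 -2.3  2.1] tool shift [-2.9  2.3 -2.2] twist -0.0
```

View pics/t6c.png

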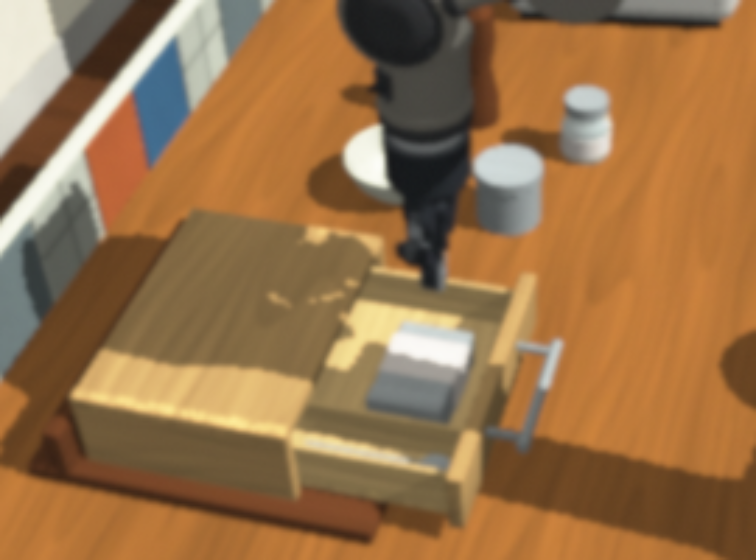

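The caddy lies flat on a broad face in the bay, corners near crop (400,322), (474,332), (445,420) and (368,402). I'll check that numerically, then go round to the handle.

jog_arm(commands=[[0,0,-30,0,0],[0,0,-30,0,0],[-30,-10,-10,0,0],[-40,-15,0,0,0],[-40,-15,0,0,0],[-40,-15,0,0,0],[-12,0,0,0,0],[0,0,0,0,0]])

```text
t: 13.1
tcp_pos: [0.4653, 0.1166, 0.1909]
ee_rot: [1.0, -0.002, 0.006, 0.0]
contact_force: [0.3, -0.7, -0.1]
finger_gap: 0.0002
```

```bash
python3 -c "
from h import *
todo([.475,.118,.042],0)
s=cams.camera_model('side')
A=lambda p:(np.array(p)+.5)/2.8-.5+[100,90]
X=plane(s,A([(400,322),(474,332),(447,398),(369,382)]),.07);print(X,X.mean(0)-[.658,.09,.05])
"
```

```text
t 13.10 tcp [0.4653 0.1166 0.1909] yaw -0.3 gap 0.0002 F [ 0.3 -0.7 -0.1]
world shift [   9.7    1.4 -148.9] tool shift [  8.   -1.4 149. ] twist -0.3
[[0.66611761 0.06715372 0.07      ]
 [0.59503172 0.06359485 0.07      ]
 [0.59559942 0.15121185 0.07      ]
 [0.66932106 0.14905669 0.07      ]] [-0.02648254  0.01775428  0.02      ]
```

```bash
python3 -c "
from h import *
cv2.imwrite('pics/t7.png',cams.grab_frame('top')[:,:,::-1])
i=cv2.imread('pics/t7.png')[130:260,200:340]; cv2.imwrite('pics/t7c.png',cv2.resize(i,None,fx=4,fy=4,interpolation=cv2.INTER_CUBIC))"
```

```text
(no output)
```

View pics/t7c.png

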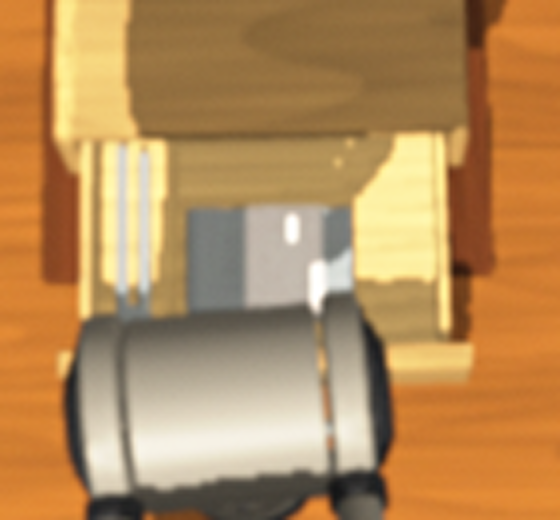

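From above, the caddy spans crop columns 187–352, about 110 mm along y, so it lies flat inside the bay and clear of both side walls. Next: lower in front of the handle.

jog_arm(commands=[[2,0,30,0,0],[0,0,30,0,0],[0,0,30,0,0],[0,0,30,0,0],[0,0,25,0,0],[0,0,0,0,0]])

```text
t: 13.75
tcp_pos: [0.4816, 0.1143, 0.0427]
ee_rot: [1.0, -0.005, 0.012, -0.0]
contact_force: [-0.1, -1.0, -0.3]
finger_gap: 0.0003
```

```bash
python3 -c "
from h import *
todo([.5,.118,.042],0)"
```

```text
t 13.75 tcp [0.4816 0.1143 0.0427] yaw -0.5 gap 0.0003 F [-0.1 -1.  -0.3]
world shift [18.4  3.7 -0.7] tool shift [18.3 -3.9  1.2] twist -0.5
```

jog_arm(commands=[[5,-2,0,0,0],[5,-2,0,0,0],[5,0,0,0,0],[5,0,0,0,0],[5,0,0,0,0],[5,0,0,0,0],[5,0,0,0,0],[5,0,0,0,0],[5,0,0,0,0],[5,0,0,0,0]])

```text
t: 14.75
tcp_pos: [0.5308, 0.118, 0.0465]
ee_rot: [1.0, -0.005, 0.006, -0.0]
contact_force: [-6.0, -0.3, 1.4]
finger_gap: 0.0001
```

```bash
python3 -c "
from h import *
todo([.5,.118,.042],0)"
```

```text
t 14.75 tcp [0.5308 0.118  0.0465] yaw -0.6 gap 0.0001 F [-6.  -0.3  1.4]
world shift [-30.8   0.   -4.5] tool shift [-30.8   0.3   4.1] twist -0.6
```

jog_arm(commands=[[6,0,1,0,0],[6,0,1,0,0],[6,0,1,0,0],[6,0,1,0,0],[6,0,1,0,0],[6,0,1,0,0],[6,0,1,0,0],[6,0,0.5,0,0],[6,0,0.5,0,0],[6,0,0.5,0,0],[6,0,0.5,0,0],[6,0,0.5,0,0]])

```text
t: 15.95
tcp_pos: [0.5973, 0.1188, 0.043]
ee_rot: [1.0, -0.004, -0.004, -0.0]
contact_force: [-5.6, -1.2, 3.6]
finger_gap: -0.0001
```

jog_arm(commands=[[5,0,0.5,0,0],[5,0,0.5,0,0],[5,0,0.5,0,0],[5,0,0.5,0,0],[5,0,0.5,0,0],[5,0,0.5,0,0],[5,0,0.5,0,0],[5,0,0.5,0,0]])

```text
t: 16.75
tcp_pos: [0.6343, 0.1191, 0.0432]
ee_rot: [1.0, -0.003, -0.01, 0.0]
contact_force: [-6.2, -1.1, 4.7]
finger_gap: -0.0
```

```bash
python3 -c "
from h import *
todo([.65,.118,.042],0)"
```

```text
t 16.75 tcp [0.6343 0.1191 0.0432] yaw -0.3 gap -0.0000 F [-6.2 -1.1  4.7]
world shift [15.7 -1.1 -1.2] tool shift [15.8  1.   0.8] twist -0.3
```

jog_arm(commands=[[4,0,0.5,0,0],[4,0,0.5,0,0],[4,0,0.5,0,0],[4,0,0.5,0,0],[4,0,0.5,0,0]])

```text
t: 17.25
tcp_pos: [0.6494, 0.1192, 0.0431]
ee_rot: [1.0, -0.002, -0.017, 0.0]
contact_force: [-26.2, -0.9, 16.3]
finger_gap: -0.0006
```

jog_arm(commands=[[3,0,0.3,0,0],[3,0,0.3,0,0],[3,0,0.3,0,0],[3,0,0.3,0,0],[3,0,0.3,0,0]])

```text
t: 17.75
tcp_pos: [0.6484, 0.1191, 0.0437]
ee_rot: [0.999, -0.001, -0.037, 0.002]
contact_force: [-14.8, -0.3, 9.0]
finger_gap: 0.0001
```

jog_arm(commands=[[3,0,0.3,0,0],[3,0,0.3,0,0],[3,0,0.3,0,0]])

```text
t: 18.05
tcp_pos: [0.648, 0.119, 0.0441]
ee_rot: [0.999, -0.001, -0.049, 0.003]
contact_force: [-14.6, -1.3, 9.7]
finger_gap: -0.0006
```

It has stopped at x≈0.648, so I'll look.

```bash
python3 -c "
from h import *
cv2.imwrite('pics/t8.png',cams.grab_frame('side')[:,:,::-1]);cv2.imwrite('pics/t8t.png',cams.grab_frame('top')[:,:,::-1])
i=cv2.imread('pics/t8.png')[110:310,80:330];t=cv2.imread('pics/t8t.png')[70:250,190:340]
a=cv2.resize(i,(500,400));b=cv2.resize(t,(300,360));o=np.zeros((400,800,3),np.uint8);o[:,:500]=a;o[:360,500:]=b;cv2.imwrite('pics/t8c.png',o)"
```

```text
(no output)
```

View pics/t8c.png

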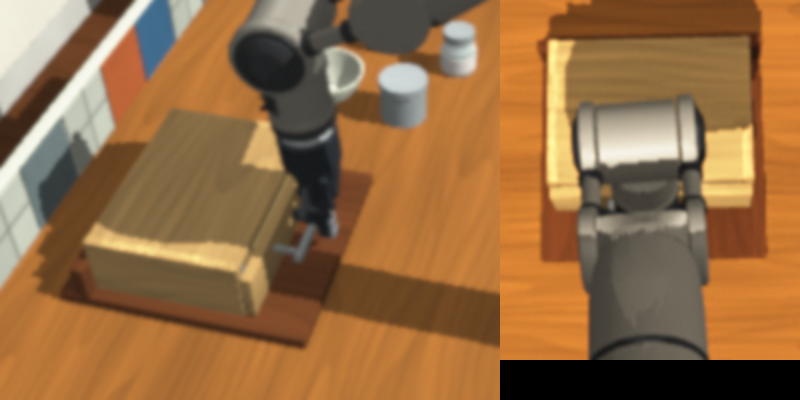

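It looks shut: the front sits against the unit in both views and the resistance is a hard stop. I'll retreat and measure with a clear view.

jog_arm(commands=[[-5,0,0,0,0],[-15,0,0,0,0],[-30,0,0,0,0],[-40,0,0,0,0],[-40,0,0,0,0],[-20,0,-20,0,0],[0,0,-40,0,0],[0,30,-40,0,0],[0,40,-40,0,0],[0,40,0,0,0],[0,40,0,0,0],[0,40,0,0,0],[0,40,0,0,0],[0,0,0,0,0],[0,0,0,0,0]])

```text
t: 19.65
tcp_pos: [0.5171, -0.1158, 0.2093]
ee_rot: [1.0, 0.0, -0.028, 0.006]
contact_force: [0.5, 0.4, -0.4]
finger_gap: 0.0002
```

```bash
python3 -c "
from h import *
todo([.65,.118,.042],0)
cv2.imwrite('pics/t9.png',cams.grab_frame('side')[:,:,::-1]);cv2.imwrite('pics/t9t.png',cams.grab_frame('top')[:,:,::-1])
i=cv2.imread('pics/t9.png')[150:270,110:260];t=cv2.imread('pics/t9t.png')[80:230,200:330]
a=cv2.resize(i,(450,360),interpolation=2);b=cv2.resize(t,None,fx=2.6,fy=2.6,interpolation=2);o=np.zeros((600,800,3),np.uint8);o[:360,:450]=a;o[:b.shape[0],460:460+b.shape[1]]=b
w=cv2.resize(cv2.imread('pics/t9t.png')[80:330,80:520],(396,225));o[370:595,:396]=w;cv2.imwrite('pics/t9c.png',o)
a0=cv2.cvtColor(cv2.imread('pics/top0.png'),6).astype(int);a1=cv2.cvtColor(cv2.imread('pics/t9t.png'),6).astype(int)
for n,(x,y) in dict(canister=(384,195),jar=(433,215),bowl=(387,150),mill=(450,160),mug=(148,288),spat=(145,195)).items():
  T=a0[y-22:y+23,x-22:x+23].astype(np.uint8);S=a1[y-34:y+35,x-34:x+35].astype(np.uint8);r=cv2.matchTemplate(S,T,5);_,v,_,l=cv2.minMaxLoc(r);print(n,l[0]-12,l[1]-12,round(v,2))
"
```

```text
t 19.65 tcp [ 0.5171 -0.1158  0.2093] yaw 0.0 gap 0.0002 F [ 0.5  0.4 -0.4]
world shift [ 132.9  233.8 -167.3] tool shift [ 142.2 -235.8  156.5] twist 0.0
canister -4 -7 0.44
jar 1 0 0.71
bowl 12 -8 0.67
mill -2 1 0.79
mug 0 0 1.0
spat 0 0 1.0
```

View pics/t9c.png

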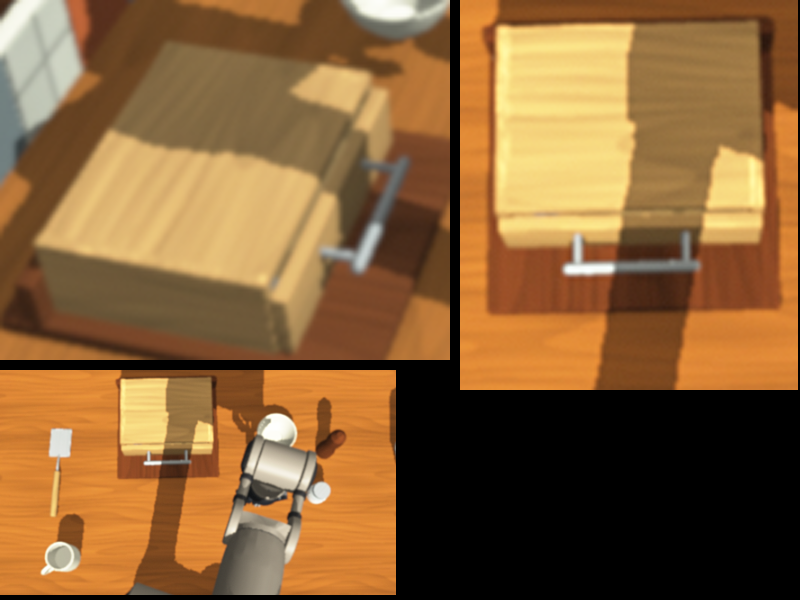

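```bash
python3 -c "
from h import *
m=cams.camera_model('top')
A=lambda p:(np.array(p)-[460,0]+.5)/2.6-.5+[200,80]
u=plane(m,A([(498,24),(760,22),(763,211),(497,214)]),.1);h=plane(m,A([(565,269),(698,266)]),.063).mean(0);f=plane(m,A([(500,227),(762,224)]),.085)
print(u,u.mean(0),h,'handle-unit',h-u.mean(0),'front outer top',f.mean(0))
m=cams.camera_model('side')
B=lambda p:(np.array(p)+.5)/3-.5+[110,150]
print('side unit top front corners',plane(m,B([(372,78),(270,285)]),.1).round(4),'front inner top',plane(m,B([(375,88),(276,288)]),.085).round(4),'handle',plane(m,B([(403,160),(360,268)]),.063).round(4))
a=cv2.imread('pics/side0.png');b=cv2.imread('pics/t9.png')
for n,(x,y) in dict(canister=(281,158),jar=(309,134),bowl=(240,150)).items():
  r=cv2.matchTemplate(b[y-30:y+31,x-30:x+31],a[y-15:y+16,x-15:x+16],5);_,v,_,l=cv2.minMaxLoc(r);print(n,l[0]-15,l[1]-15,round(v,2))
"
```

```text
[[ 0.91923787  0.25554409  0.1       ]
 [ 0.91742779 -0.01614081  0.1       ]
 [ 0.71327303 -0.01433669  0.1       ]
 [ 0.71362295  0.25276006  0.1       ]] [0.81589041 0.11945666 0.1       ] [0.66616988 0.11927992 0.063     ] handle-unit [-0.14972053 -0.00017674 -0.037     ] front outer top [0.70435105 0.11886071 0.085     ]
side unit top front corners [[ 0.7128 -0.0065  0.1   ]
 [ 0.7112  0.2527  0.1   ]] front inner top [[ 0.7124 -0.0104  0.085 ]
 [ 0.712   0.2422  0.085 ]] handle [[0.667  0.053  0.063 ]
 [0.6621 0.1862 0.063 ]]
canister 0 0 0.98
jar -1 0 0.61
bowl -3 -2 0.69
```

```bash
python3 -c "
from workcell import close_job
print(close_job())"
```

```text
the job is handed in; nothing more can be done
None
```

The tea caddy is lying on a broad face in the wide compartment, the drawer is shut, and the job is handed in. It finished at about 20 s on the robot's clock; the hand-in gave no verdict.

**What I did:** I gripped the standing caddy and set it upright in the open bay near its −y wall. I let go, tipped it over with the shut fingers, then pushed the handle slowly until the drawer met its stop. The first grip was too shallow, so I released and took it again lower.

**Last checks:**
- **Caddy:** before closing, it lay flat along y, about 110 mm long seen from above. Its middle was roughly 26 mm forward and 20 mm to +y of the bay's centre. I could not see it once the drawer was shut.
- **Drawer:** the handle measured 149.7 mm in front of the unit's centre, against 150 mm if the drawer front closes onto the unit's face. The side view agrees: the back of the front was within about 1 mm of the unit's face. The unit ran back about 9 mm.
- **Forces:** about 6 N while pushing, and 26 N was the highest reading, at the stop. Readings came only at the end of each move, so a brief higher peak could have been missed.
- **Other things on the counter:** the mug, spatula and canister had not moved. The template matches for the jar, bowl and mill were weak (0.6 to 0.8), with the arm and its shadow near them. The side view's best fits were within 3 pixels for the jar and bowl, and the top view's was 2 pixels for the mill. The top view's weak fits for the canister and bowl disagreed (offsets up to 12 pixels), because the arm covered them.

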